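# Rack the greasy hood filter for soaking and open the degreaser

## Robot

A 6-joint arm with a two-finger parallel gripper is mounted at the origin on the work surface. World frame = base frame: x ahead of the robot, y to its left, z up, the work surface at z = 0. Lengths are in m, angles in rad, forces in N, time in s.
With the tool pointing down it reaches from about 0.275 to 0.775 m from the base axis. Payload 14.6 kg.
Tool frame: the origin (TCP) lies midway between the tips of the shut fingers; the grasp point (between the pads) lies 19 mm behind it; z points along the fingers, y is the line along which they close (so a half turn about z gives the same grasp; the last joint's range is limited). The gripper opens to 85 mm and grips with 20 to 120 N. Pads are 22 mm wide; open, the fingers measure 114 mm over their backs; the gripper's body (76 mm by 85 mm) begins 54 mm behind the grasp point. The pads swing forward as they close: fully open they stand 13 mm farther back than shut.
Start: joints at [-1.414, 0.263, -0.048, 1.259, 0, 1.415], TCP at [0.161, -0.5, 0.231] pointing down, gripper open.
Joint ranges: [-2.65, 2.65], [-0.89, 1.7], [-1.18, 1.37], [-2.13, 2.11], [-1.35, 1.29], [-3.14, 3.14]. Speed limits (rad/s): [1.89, 1.89, 2.57, 2.79, 3.14, 3.14].

## Interface

Orientations are given as a unit quaternion [w, x, y, z].
In Python, from workcell import ctrl, capture, sign_off gives the robot as it stands.
- The arm moves only by the tool carry_out, never from a script. Its argument "motion" is a list of rows, each a list of 6 numbers: the shift along the tool's x, y, z in m, then the turn, a rotation vector about the tool's x, y, z in rad. A call has 1 to 12 rows; each row is the pose to reach, as a shift and turn from the pose commanded when the call began, along the tool's axes at that moment; what a row does not reach only later rows make up. A row lasts 1/12 s, in which the tool goes at most 41.7 mm and 7.16 degrees, less where a joint would pass 70% of its speed; a pose out of reach is approached as far as the arm can. A call with a gripper value outside its range is refused whole. "hand" is the opening, from -1 (shut) to 1 (fully open), set as the call begins (left out, the last holds). The fingers move at their own pace and stop on an object; "force" is the grip in N (left out, the last holds). Time passes only in rows, so rows that repeat a pose let the fingers close. It gives the time, the measured TCP pose, the force, the opening and the grip force at its end, in the units of the state.
- ctrl.state(): the state, without advancing time (a new reading comes with each control period).
- capture(name): name is "scene" or "side" or "wrist"; returns a dict with "frame" (400x640x3 uint8, blue, green, red), "fx", "fy", "cx", "cy" (pixels), "dist_coeffs" ([k1, k2, p1, p2, k3] as OpenCV has them; the pictures are not rectified), "origin" and "attitude" of the camera in the world; the wrist camera has in their place "tool_from_camera" (4x4, takes a point from camera to tool coordinates, whose origin is the TCP and whose axes are the flange's). Camera axes: x right, y up, looking along -z (the intrinsics and any distortion apply to the point x, -y, -z); pixel columns grow to the right and rows downward; lengths in m; the calibration is good to about 2 mm. A picture is of the moment at which its call begins: read the wrist's pose just before it. There is no depth.
- sign_off(): hands the job in; it is judged then, once.
The state is a dict: "t": time; "joints": joint angles; "qvel": joint speeds; "joint_efforts": joint torques, N m; "tcp_pos": TCP position; "eef_rot": TCP orientation; "contact_force": force on the tool from outside, world axes, zero at the start; "wrist_torque": the same for the moment, N m; "finger_gap": finger opening in m; "grasp_force": force on a finger pad.
Only numpy, scipy, OpenCV 4.12 (cv2) and the standard library are available. Lean on these libraries where they do the work, as an engineer would, in place of code of your own. Each camera call takes 0.05 s, during which the arm holds its last target. There are 200 camera calls.

## Task

Get the cooker hood's filter ready to soak: lift it by its orange tab out of the wire drainer, slide it upright all the way down into the slot in the grey soaking tub and let go of it. Then open the blue degreaser jug: press its red safety cap down, twist it counter-clockwise while pressed until it comes free, and lift it. Finish still holding the cap level, about 10 cm straight above the jug's neck, and leave the mug, the canister and the brush where they are.

Things in the scene. Friction and masses are not known exactly. Their poses are not given: they have to be found in the camera images.
- filter: Flat metal mesh filter, loose, 0.14-0.28 kg, standing in the drainer at first. Origin: centre of its bottom edge; z up, y along its width, x through its thickness. Frame 10 mm (x) by 130 mm (y) by 100 mm tall. Mid top edge: orange grip tab 12 mm (x) by 44 mm (y), 100 to 124 mm above the origin. Either way round is equal.
- drainer: Low wire dish drainer fixed to the worktop, 120 mm (x) by 150 mm (y). Origin: centre of its underside. Floor 10 mm up; hoops up to 53 mm high stand in rows along y. The filter stands in the middle gap (14 mm wide, at x = 0), its width along y; it lifts straight up.
- tub: Grey tub fixed to the worktop, 120 mm (x) by 176 mm (y) by 70 mm high. Origin: centre of its underside. White slot insert in its centre for the upright filter: 13 mm wide (x), 138 mm long (y), flared lips from 55 mm up to 68 mm up (about 26 mm wide there). Slot floor 6 mm above the origin: the filter's bottom edge rests there when fully home.
- jug: Blue degreaser jug, 96 mm (x) by 116 mm (y), in a grey holder 116 by 136 mm; both fixed, cannot move or turn. Origin: centre of the underside, below the neck axis; z up. Body 90 mm high, shoulder up to 106 mm, then the white neck (radius 16 mm, flange radius 22.5 mm), its rim 136 mm up.
- cap: Red round ribbed safety cap, white stripe on top, loose, about 35 g, 57 mm wide, 30 mm tall, on the jug's neck. Origin: centre of its underside, 120 mm above the jug's origin when closed; z up. Pressed down 5 to 6.5 mm it can turn; counter-clockwise from above by 55 to 125 degrees (aim for 70 to 80) frees it, then it lifts straight off. Clockwise is blocked.
- cap_top (a point): Centre of the cap's top face, 30 mm above the cap's origin, 150 mm above the jug's origin when closed. A spring pushes the cap up: 6 N closed, about 10 N at 5 mm down, hard stop 6.5 mm down. Unpressed it turns only about 6 degrees. Freed, it springs about 2 mm above its closed height.
- mug: White mug, 80 mm wide, 88 mm high, loose; origin centre of underside. Leave alone.
- canister: Grey canister with wooden lid, 92 mm wide, 99 mm high, loose; origin centre of underside. Leave alone.
- brush: Flat brush with a wooden handle lying on the worktop, loose, about 200 mm long along its x; origin near its middle. Leave alone.
Mind the look-alikes: they are no part of the job. Leave any pink, turquoise or yellow look-alike of the tub alone.

How it is judged:
By the outcome, as a careful person would: the job done as asked, in the order asked, and still so for the second after the job is handed in, while the arm keeps its last pose, push and grip.
It also fails if it takes over 72 s, if anything falls off the work surface, if the arm or the gripper's body presses on something with over 40 N, if the wrist force passes 120 N, or if a joint passes its speed limit or range.

## Working session

There is one attempt and no reset: what is moved stays moved. The work goes in short steps, Python scripts to look and compute and a tool call to move; the robot and the scene stay as the last step left them, time stands still between calls to the robot, and variables do not carry over. Pictures are saved under pics/ and viewed, at most 11 in all, crops included, and the job is handed in when it is done.

Besides the shell and the picture viewer there is one more tool, called after "Emit:" as name(argument=value, ...), one argument or row to a line, values as JSON. carry_out: Moves the arm, as the interface text tells. Its arguments: {"type":"object","properties":{"motion":{"type":"array","items":{"type":"array","items":{"type":"number"}}},"hand":{"type":"number"},"force":{"type":"number"}},"required":["motion"]}

```bash
mkdir -p pics
cat > h.py <<'E'
import numpy as np,cv2,pickle
from scipy.spatial.transform import Rotation as R
from workcell import ctrl,capture
def q2R(q): return R.from_quat([q[1],q[2],q[3],q[0]]).as_matrix()
def snap(n):
    s=ctrl.state(); c=capture(n)
    if n=='wrist':
        T=np.array(c['tool_from_camera']);Rt=q2R(s['eef_rot'])
        c['R']=Rt@T[:3,:3];c['o']=Rt@T[:3,3]+np.array(s['tcp_pos'])
    else:
        a=np.array(c['attitude']);c['R']=a if a.shape==(3,3) else q2R(a);c['o']=np.array(c['origin'])
    c['K']=np.array([[c['fx'],0,c['cx']],[0,c['fy'],c['cy']],[0,0,1.]]);c['D']=np.array(c['dist_coeffs'],float)
    return c
def ray(c,uv):
    p=cv2.undistortPoints(np.array(uv,float).reshape(-1,1,2),c['K'],c['D']).reshape(-1,2)
    d=np.c_[p[:,0],-p[:,1],-np.ones(len(p))]@c['R'].T
    return d
def onz(c,uv,z):
    d=ray(c,uv);return c['o']+d*((z-c['o'][2])/d[:,2])[:,None]
def proj(c,P):
    q=(np.atleast_2d(P)-c['o'])@c['R'];q=q*[1,-1,-1]
    return cv2.projectPoints(q,np.zeros(3),np.zeros(3),c['K'],c['D'])[0].reshape(-1,2)
E
python3 - <<'E'
from h import *
for n in['scene','side','wrist']:
    c=snap(n);pickle.dump(c,open(n+'.pkl','wb'));print(n,c['o'].round(3),(-c['R'][:,2]).round(2),c['fx'],c['D'])
    cv2.imwrite(f'pics/{n}0.png',c['frame'])
print(ctrl.state())
E
```

```text
scene [1.274 0.041 1.102] [-0.6  -0.04 -0.8 ] 398.28077287074825 [-0.07381087  0.          0.          0.          0.        ]
side [0.145 0.72  0.899] [ 0.32 -0.64 -0.7 ] 383.51364382094437 [-0.07163134  0.          0.          0.          0.        ]
wrist [ 0.24  -0.473  0.374] [-0.31 -0.1  -0.95] 325.4586263232484 [-0.0504392  0.         0.         0.         0.       ]
{'t': 0.15, 'joints': array([-1.41426919e+00,  2.63434445e-01, -4.87864488e-02,  1.25936041e+00,
       -1.34291543e-05,  1.41550826e+00]), 'qvel': array([-0.00058634, -0.00315698,  0.00230411, -0.00015052,  0.00095775,
        0.00021762]), 'joint_efforts': array([ 3.64063293e-03, -6.37826943e+01,  3.84645045e+01,  1.07045085e-02,
       -5.66582344e-05,  2.54091395e-05]), 'tcp_pos': array([ 0.16103   , -0.499492  ,  0.23092618]), 'eef_rot': array([-3.92483423e-04,  9.87870932e-01,  1.55276747e-01, -6.95773389e-06]), 'contact_force': array([-0.83306941,  0.26627959,  0.28810843]), 'wrist_torque': array([-0.0057992 ,  0.03846593, -0.0037606 ]), 'grasp_force': 0.0, 'finger_gap': 0.08511003274079404}
```

View pics/scene0.png

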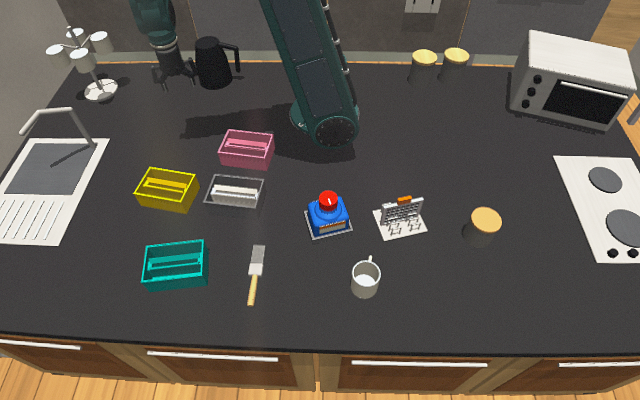

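View pics/side0.png

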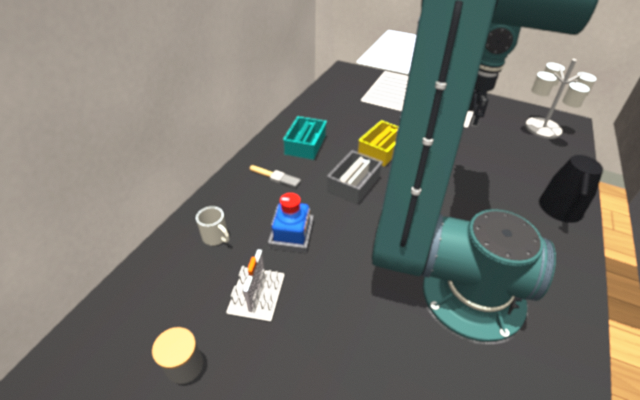

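Scene view: orange tab at about (405,200), drainer (400,222), cap (328,200), grey tub (235,191), mug (366,280), canister (485,225) and brush (257,275). Side view: tab (252,265), cap (290,202), grey tub (356,175).

```bash
cat >> h.py <<'E'
def mask(c,lo,hi,roi):
    h=cv2.cvtColor(c['frame'],cv2.COLOR_BGR2HSV);m=cv2.inRange(h,np.array(lo),np.array(hi));z=np.zeros_like(m);x0,y0,x1,y1=roi;z[y0:y1,x0:x1]=m[y0:y1,x0:x1];return z
def big(m):
    cs,_=cv2.findContours(m,cv2.RETR_EXTERNAL,cv2.CHAIN_APPROX_NONE);k=max(cs,key=cv2.contourArea);M=cv2.moments(k);return k.reshape(-1,2),np.array([M['m10'],M['m01']])/M['m00'],M['m00']
def tri(c1,u1,c2,u2):
    a=ray(c1,[u1])[0];b=ray(c2,[u2])[0];s=np.linalg.lstsq(np.c_[a,-b],c2['o']-c1['o'],rcond=None)[0]
    p=c1['o']+a*s[0];q=c2['o']+b*s[1];return (p+q)/2,np.linalg.norm(p-q)
E
python3 - <<'E'
from h import *
s,d=[pickle.load(open(n+'.pkl','rb')) for n in('scene','side')]
O=((5,150,150),(20,255,255))
a=big(mask(s,*O,(380,185,430,215)));b=big(mask(d,*O,(235,245,270,285)))
print('tab',a[1:],b[1:],tri(s,a[1],d,b[1]))
for i,(c,k) in enumerate(((s,a[0]),(d,b[0]))): print(cv2.minAreaRect(k),onz(c,cv2.boxPoints(cv2.minAreaRect(k)),.134-.012*i).round(3).tolist())
Rd=((0,150,90),(5,255,255))
a=big(mask(s,*Rd,(300,180,350,225)));b=big(mask(d,*Rd,(270,185,310,220)))
print('cap',a[1:],b[1:],tri(s,a[1],d,b[1]))
# tub white insert
W=((0,0,140),(180,60,255))
for c,roi in((s,(200,170,270,215)),(d,(325,150,390,205))):
    k=big(mask(c,*W,roi));r=cv2.minAreaRect(k[0]);print('ins',k[1:],r,onz(c,cv2.boxPoints(r),.068).round(3).tolist())
im=np.hstack([cv2.resize(s['frame'][165:245,195:270],None,fx=5,fy=5,interpolation=2),cv2.resize(s['frame'][180:260,360:440],None,fx=5,fy=5,interpolation=2)])
cv2.imwrite('pics/cr.png',im)
E
```

```text
tab (array([404.25      , 197.81018519]), 36.0) (array([251.33809524, 265.35714286]), 35.0) (array([0.53467923, 0.26335421, 0.1307462 ]), np.float64(0.0031533857055109638))
((404.4615783691406, 197.80770874023438), (3.7262070178985596, 13.532013893127441), 78.69007110595703) [[0.535, 0.241, 0.134], [0.523, 0.282, 0.134], [0.537, 0.283, 0.134], [0.549, 0.242, 0.134]]
((250.99998474121094, 265.0), (6.324555397033691, 17.708751678466797), 18.434947967529297) [[0.542, 0.285, 0.122], [0.558, 0.234, 0.122], [0.541, 0.232, 0.122], [0.525, 0.283, 0.122]]
cap (array([327.59689922, 199.8580799 ]), 279.5) (array([290.89313517, 201.7438075 ]), 235.5) (array([0.55360256, 0.02741274, 0.13944048]), np.float64(0.002481049603288365))
ins (array([234.95743879, 191.61355932]), 442.5) ((234.84715270996094, 191.91697692871094), (46.83174514770508, 18.08219337463379), 17.19854164123535) [[0.487, -0.363, 0.068], [0.412, -0.36, 0.068], [0.468, -0.198, 0.068], [0.539, -0.206, 0.068]]
ins (array([356.87382779, 173.10343848]), 586.5) ((359.86224365234375, 171.3320770263672), (21.868906021118164, 42.447792053222656), 42.51044845581055) [[0.504, -0.205, 0.068], [0.481, -0.418, 0.068], [0.399, -0.36, 0.068], [0.428, -0.16, 0.068]]
```

View pics/cr.png

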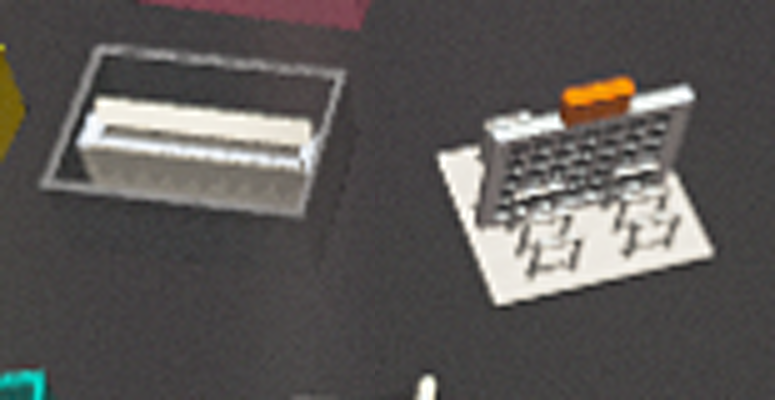

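The crop shows the tub rim with its slot insert on the left, and the filter with its tab in the drainer (yaw about 16°) on the right. The tab height agrees with what's expected. Next I'll look with the wrist camera, passing over the tub first.

Emit:
carry_out(
  motion=[
    [0.366,-0.113,-0.04,0,0,0],
    [0.366,-0.113,-0.04,0,0,0],
    [0.366,-0.113,-0.04,0,0,0],
    [0.366,-0.113,-0.04,0,0,0],
    [0.366,-0.113,-0.04,0,0,0],
    [0.366,-0.113,-0.04,0,0,0],
    [0.366,-0.113,-0.04,0,0,0],
    [0.366,-0.113,-0.04,0,0,0],
    [0.366,-0.113,-0.04,0,0,0],
    [0.366,-0.113,-0.04,0,0,0],
    [0.366,-0.113,-0.04,0,0,0],
    [0.366,-0.113,-0.04,0,0,0],
  ],
)

```text
t: 1.15
tcp_pos: [0.4749, -0.2795, 0.2709]
eef_rot: [-0.0, 0.988, 0.156, -0.0]
contact_force: [-0.5, -0.4, -0.4]
finger_gap: 0.0854
grasp_force: 0.0
```

Run:
```python
from h import *
print(ctrl.state())
c=snap('wrist');pickle.dump(c,open('wtub.pkl','wb'));cv2.imwrite('pics/wtub.png',c['frame'])
```

```text
{'t': 1.15, 'joints': array([-6.79839475e-01,  3.01413484e-01,  1.13770094e-01,  1.38375814e+00,
       -1.96989251e-04,  2.14850455e+00]), 'qvel': array([-0.03438035, -0.01021319, -0.01302586, -0.00121958, -0.00190056,
       -0.00539976]), 'joint_efforts': array([ 3.17719795e+00, -6.73156071e+01,  3.96904492e+01,  4.94407257e-02,
        1.24346637e-01,  1.82172158e-01]), 'tcp_pos': array([ 0.47487686, -0.27954685,  0.27092946]), 'eef_rot': array([-1.58613232e-04,  9.87759411e-01,  1.55984756e-01, -2.75880475e-04]), 'contact_force': array([-0.5185149 , -0.41792143, -0.38453973]), 'wrist_torque': array([ 0.02057884, -0.0239429 ,  0.00968386]), 'grasp_force': 0.0, 'finger_gap': 0.08540107408245876}
```

View pics/wtub.png

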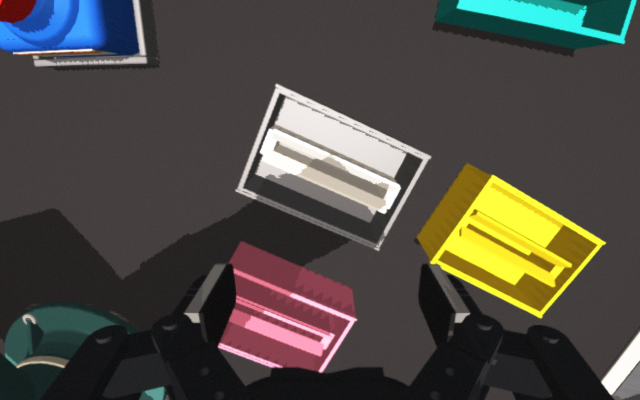

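The wrist view shows the grey tub rim with corners (277,86), (430,157), (380,248) and (238,190). The white slot insert runs from (265,140) to (395,200).

Run:
```python
from h import *
c=pickle.load(open('wtub.pkl','rb'))
P=onz(c,[(277,86),(430,157),(380,248),(238,190)],.07);print(P.round(4).tolist(),P.mean(0),[np.linalg.norm(P[i]-P[(i+1)%4]).round(4) for i in range(4)])
for a,b in((0,1),(3,2)): v=P[b]-P[a];print(np.degrees(np.arctan2(v[1],v[0])))
m=mask(c,(0,0,60),(180,45,255),(225,75,440,260));k=big(cv2.morphologyEx(m,cv2.MORPH_CLOSE,np.ones((3,3))));r=cv2.minAreaRect(k[0])
Q=onz(c,cv2.boxPoints(r),.07);print(r,Q.round(4).tolist(),Q.mean(0))
m=mask(c,(0,0,185),(180,60,255),(255,120,405,220));m=cv2.morphologyEx(m,cv2.MORPH_OPEN,np.ones((3,3)));k=big(m);r=cv2.minAreaRect(k[0]);Q=onz(c,cv2.boxPoints(r),.068);print(r,k[1:],Q.round(4).tolist(),Q.mean(0),[np.linalg.norm(Q[i]-Q[i+1]).round(4) for i in range(3)])
s=pickle.load(open('scene.pkl','rb'))
P=onz(s,np.array([(98,47),(345,71),(304,214),(42,186)])/5+[195-.4,165-.4],.07);print(P.round(4).tolist(),P.mean(0))
```

```text
[[0.5422, -0.2045, 0.07], [0.5233, -0.3797, 0.07], [0.4052, -0.3674, 0.07], [0.4234, -0.192, 0.07]] [ 0.47351069 -0.28587795  0.07      ] [np.float64(0.1762), np.float64(0.1187), np.float64(0.1763), np.float64(0.1194)]
-96.1560885595548
-95.9286063295244
((332.0, 167.0), (184.0, 214.0), 90.0) [[0.5366, -0.152, 0.07], [0.6027, -0.3552, 0.07], [0.4131, -0.4404, 0.07], [0.334, -0.1963, 0.07]] [ 0.47160284 -0.28596948  0.07      ]
((325.44775390625, 177.8098602294922), (144.175537109375, 49.336429595947266), 24.19321060180664) (array([325.00556906, 170.70666262]), 4938.0) [[0.448, -0.1988, 0.068], [0.5016, -0.2075, 0.068], [0.4844, -0.3626, 0.068], [0.4267, -0.3608, 0.068]] [ 0.46516299 -0.28241989  0.068     ] [np.float64(0.0542), np.float64(0.156), np.float64(0.0577)]
[[0.4032, -0.3645, 0.07], [0.4202, -0.191, 0.07], [0.5396, -0.2029, 0.07], [0.5224, -0.378, 0.07]] [ 0.47134294 -0.28409916  0.07      ]
```

Emit:
carry_out(
  motion=[
    [0.036,0.0,0,0,0,-0.1],
    [0.04,-0.05,0,0,0,-0.22],
    [0.05,-0.09,0,0,0,-0.34],
    [0.06,-0.13,0,0,0,-0.46],
    [0.08,-0.17,0,0,0,-0.58],
    [0.1,-0.21,0,0,0,-0.7],
    [0.12,-0.245,0,0,0,-0.82],
    [0.14,-0.28,0,0,0,-0.94],
    [0.16,-0.315,0,0,0,-1.06],
    [0.18,-0.35,0,0,0,-1.18],
    [0.19,-0.385,0,0,0,-1.3],
    [0.2,-0.42,0,0,0,-1.42],
  ],
)

```text
t: 2.2
tcp_pos: [0.5363, 0.1819, 0.2711]
eef_rot: [-0.0, 0.646, 0.763, -0.0]
contact_force: [0.4, 0.0, -0.1]
finger_gap: 0.0853
grasp_force: 0.0
```

Run:
```python
from h import *
c=snap('wrist');pickle.dump(c,open('wfil.pkl','wb'));cv2.imwrite('pics/wfil.png',c['frame'])
s=ctrl.state();print(s['joints'],s['qvel'])
k=big(mask(c,(5,150,100),(20,255,255),(0,0,640,400)));r=cv2.minAreaRect(k[0]);b=cv2.boxPoints(r);Q=onz(c,b,.134);print(r,Q.round(4).tolist(),Q.mean(0),[np.linalg.norm(Q[i]-Q[i+1]).round(4) for i in range(3)])
k=big(mask(c,(0,150,90),(5,255,255),(0,0,640,400)));print('cap',k[1:],k[0].min(0),k[0].max(0),onz(c,[k[1]],.15))
```

```text
[0.19175941 0.3302488  0.15642709 1.39734951 0.00206044 1.5847198 ] [-0.09446213 -0.02153743 -0.03275583 -0.01729618 -0.01007445  0.10399996]
((337.8231506347656, 96.09291076660156), (52.15351486206055, 2.4660110473632812), 85.48600769042969) [[0.5261, 0.2808, 0.134], [0.528, 0.2813, 0.134], [0.5386, 0.2412, 0.134], [0.5366, 0.2407, 0.134]] [0.53232242 0.26100035 0.134     ] [np.float64(0.002), np.float64(0.0414), np.float64(0.0021)]
cap (array([321.44614809, 330.57485664]), 2674.0) [293 299] [349 360] [[0.55475074 0.0389745  0.15      ]]
```

View pics/wfil.png

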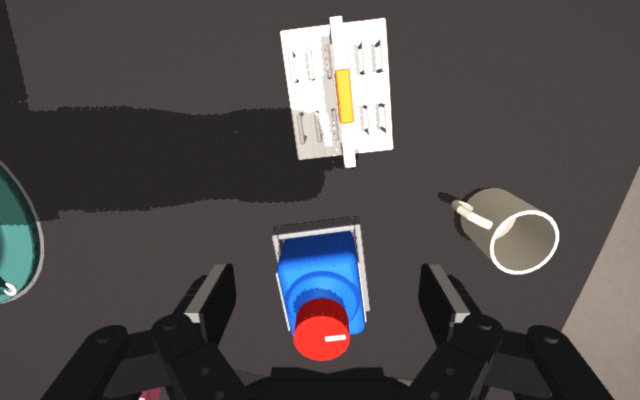

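The wrist view shows the tab at about (344,96), the filter's top edge running from (336,18) to (349,165), and the cap at (321,330).

Run:
```python
from h import *
c=pickle.load(open('wfil.pkl','rb'))
k=big(mask(c,(5,120,80),(32,255,255),(0,0,640,400)));r=cv2.minAreaRect(k[0]);b=cv2.boxPoints(r);Q=onz(c,b,.134);print(r,Q.round(4).tolist(),Q.mean(0),[np.linalg.norm(Q[i]-Q[i+1]).round(4) for i in range(3)])
F=onz(c,[(330.5,17.5),(341.5,17),(355,165),(344,166)],.11);print(F.round(4).tolist(),F.mean(0))
v=(F[2]+F[3]-F[0]-F[1]);print(np.degrees(np.arctan2(v[1],v[0]))+90, np.linalg.norm(v)/2)
D=onz(c,[(281,31),(385,18),(392,151),(298,159)],.01);print(D.round(4).tolist(),D.mean(0))
```

```text
((343.8912353515625, 95.7763442993164), (53.500160217285156, 14.387714385986328), 84.92039489746094) [[0.5259, 0.2811, 0.134], [0.5371, 0.2839, 0.134], [0.5488, 0.2431, 0.134], [0.5371, 0.2401, 0.134]] [0.53721826 0.26205984 0.134     ] [np.float64(0.0116), np.float64(0.0425), np.float64(0.0121)]
[[0.5159, 0.3229, 0.11], [0.5249, 0.3249, 0.11], [0.5602, 0.2019, 0.11], [0.55, 0.1992, 0.11]] [0.53774006 0.26223182 0.11      ]
15.719468376539893 0.12812240801845637
[[0.4609, 0.3194, 0.01], [0.5738, 0.352, 0.01], [0.6148, 0.2066, 0.01], [0.5003, 0.177, 0.01]] [0.5374453  0.26374123 0.01      ]
```

Emit:
carry_out(
  motion=[
    [0.03,0.005,0.01,0,0,-0.06],
    [0.06,0.011,0.03,0,0,-0.113],
    [0.0796,0.0151,0.05,0,0,-0.113],
    [0.0796,0.0151,0.07,0,0,-0.113],
    [0.0796,0.0151,0.09,0,0,-0.113],
    [0.0796,0.0151,0.105,0,0,-0.113],
    [0.0796,0.0151,0.12,0,0,-0.113],
    [0.0796,0.0151,0.12,0,0,-0.113],
  ],
)

```text
t: 2.92
tcp_pos: [0.5374, 0.2603, 0.1487]
eef_rot: [-0.001, 0.605, 0.796, -0.002]
contact_force: [-0.7, 0.4, -0.4]
finger_gap: 0.0855
grasp_force: 0.0
```

Run:
```python
from h import *
c=snap('wrist');s=ctrl.state();print(s['tcp_pos'],s['eef_rot'],s['contact_force'])
k=big(mask(c,(5,120,80),(32,255,255),(0,0,640,400)));r=cv2.minAreaRect(k[0]);b=cv2.boxPoints(r);Q=onz(c,b,.134);print(r,Q.round(4).tolist(),Q.mean(0))
```

```text
[0.53789282 0.26059825 0.15039796] [-6.60552002e-04  6.04633966e-01  7.96502483e-01 -1.06097579e-03] [-0.01220143 -0.66302521  0.98053332]
((328.0, 241.5), (85.0, 22.0), 90.0) [[0.5243, 0.2886, 0.134], [0.5351, 0.2916, 0.134], [0.5493, 0.2432, 0.134], [0.5374, 0.2398, 0.134]] [0.53652618 0.26580321 0.134     ]
```

Emit:
carry_out(
  motion=[
    [0.001,0,0.012,0,0,0],
    [0.002,0,0.024,0,0,0],
    [0.002,0,0.036,0,0,0],
    [0.002,0,0.044,0,0,0],
    [0.002,0,0.046,0,0,0],
    [0.002,0,0.046,0,0,0],
  ],
)

```text
t: 3.47
tcp_pos: [0.5381, 0.2637, 0.1056]
eef_rot: [0.0, 0.604, 0.797, -0.0]
contact_force: [0.3, -0.1, 1.1]
finger_gap: 0.0849
grasp_force: 0.0
```

Emit:
carry_out(
  motion=[
    [0,0,0,0,0,0],
    [0,0,0,0,0,0],
    [0,0,0,0,0,0],
    [0,0,0,0,0,0],
    [0,0,0,0,0,0],
    [0,0,0,0,0,0],
    [0,0,0,0,0,0],
    [0,0,0,0,0,0],
    [0,0,0,0,0,0],
    [0,0,0,0,0,0],
  ],
  hand=-1,
  force=60,
)

```text
t: 4.3
tcp_pos: [0.538, 0.2642, 0.1055]
eef_rot: [0.0, 0.604, 0.797, 0.0]
contact_force: [-0.6, -0.2, 5.6]
finger_gap: 0.0104
grasp_force: 59.6
```

Emit:
carry_out(
  motion=[
    [0,0,-0.008,0,0,0],
    [0,0,-0.018,0,0,0],
    [0,0,-0.03,0,0,0],
    [0,0,-0.044,0,0,0],
    [0,0,-0.058,0,0,0],
    [0,0,-0.072,0,0,0],
    [0,0,-0.086,0,0,0],
    [0,0,-0.1,0,0,0],
    [0,0,-0.114,0,0,0],
    [0,0,-0.128,0,0,0],
    [0,0,-0.14,0,0,0],
    [0,0,-0.14,0,0,0],
  ],
)

```text
t: 5.3
tcp_pos: [0.5385, 0.2644, 0.2481]
eef_rot: [0.001, 0.604, 0.797, 0.001]
contact_force: [1.0, 0.2, -2.9]
finger_gap: 0.0112
grasp_force: 58.7
```

Run:
```python
from h import *
s=ctrl.state();print(s)
a=[snap(n) for n in('scene','wrist','side')];pickle.dump(a,open('held.pkl','wb'))
im=np.vstack([np.hstack([cv2.resize(a[0]['frame'][140:240,360:460],(400,400)),cv2.resize(a[2]['frame'][190:310,200:320],(400,400))]),])
cv2.imwrite('pics/held.png',im)
```

```text
{'t': 5.3, 'joints': array([ 3.20625754e-01,  3.89019419e-01,  1.86391370e-01,  1.36477341e+00,
       -1.00367704e-05,  1.61738966e+00]), 'qvel': array([ 0.00099746,  0.01495919, -0.06034986, -0.06422042,  0.00115133,
        0.00028725]), 'joint_efforts': array([-1.00877371e-01, -7.51855516e+01,  3.98630440e+01,  1.35194141e+00,
       -8.62120651e-03,  2.40922745e-04]), 'tcp_pos': array([0.53845433, 0.26436935, 0.24811631]), 'eef_rot': array([0.00096508, 0.60389665, 0.79706082, 0.00139639]), 'contact_force': array([ 1.03452561,  0.16181556, -2.91674392]), 'wrist_torque': array([-0.02874706, -0.04397125,  0.00775326]), 'grasp_force': 58.657379150390625, 'finger_gap': 0.01123517183890723}
```

View pics/held.png

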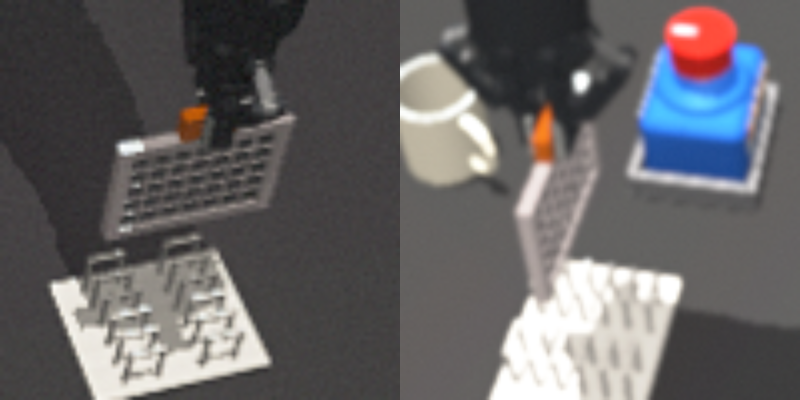

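The filter is held clear of the drainer, and it looks about upright. I'll check its tilt and its offset in the hand numerically.

Run:
```python
from h import *
a=pickle.load(open('held.pkl','rb'));s=a[0];d=a[2]
t=np.radians(15.8);ex=np.array([np.cos(t),np.sin(t),0]);ey=np.array([-np.sin(t),np.cos(t),0])
o=np.array([.538,.2622,.1525])
pts=[o+ey*y+[0,0,z] for y,z in((-.065,.1),(.065,.1),(-.065,0),(.065,0))]
print('scene',((proj(s,np.array(pts)+ex*.005)-[360,140])*4).round(0).tolist(),'side',((proj(d,np.array(pts)-ex*.005)-[200,190])*400/120).round(0).tolist())
```

```text
scene [[120.0, 154.0], [294.0, 120.0], [103.0, 241.0], [265.0, 207.0]] side [[185.0, 73.0], [128.0, 212.0], [198.0, 165.0], [146.0, 302.0]]
```

Emit:
carry_out(
  motion=[
    [0,0,-0.02,0,0,0],
    [-0.015,-0.006,-0.045,0,0,0],
    [-0.036,-0.015,-0.065,0,0,0],
    [-0.061,-0.025,-0.065,0,0,0],
    [-0.087,-0.036,-0.065,0,0,0],
    [-0.112,-0.046,-0.065,0,0,0],
    [-0.138,-0.057,-0.065,0,0,0],
    [-0.163,-0.067,-0.065,0,0,0],
    [-0.189,-0.078,-0.065,0,0,0],
    [-0.214,-0.088,-0.065,0,0,0],
    [-0.24,-0.099,-0.065,0,0,0],
    [-0.265,-0.109,-0.065,0,0,0],
  ],
)

```text
t: 6.45
tcp_pos: [0.5038, -0.0217, 0.3095]
eef_rot: [-0.001, 0.604, 0.797, -0.0]
contact_force: [-0.4, 0.3, -2.6]
finger_gap: 0.0115
grasp_force: 59.1
```

Emit:
carry_out(
  motion=[
    [-0.026,-0.011,0,0,0,0.04],
    [-0.052,-0.021,0,0,0,0.08],
    [-0.078,-0.032,0,0,0,0.12],
    [-0.104,-0.043,0,0,0,0.16],
    [-0.13,-0.054,0,0,0,0.2],
    [-0.156,-0.064,0,0,0,0.24],
    [-0.182,-0.075,0,0,0,0.28],
    [-0.205,-0.085,0,0,0,0.32],
    [-0.225,-0.093,0,0,0,0.36],
    [-0.24,-0.099,0,0,0,0.38],
    [-0.245,-0.101,0,0,0,0.38],
    [-0.245,-0.101,0,0,0,0.38],
  ],
)

```text
t: 7.45
tcp_pos: [0.4733, -0.2845, 0.3093]
eef_rot: [-0.001, 0.744, 0.668, -0.0]
contact_force: [0.6, -0.1, -2.6]
finger_gap: 0.0108
grasp_force: 59.0
```

Emit:
carry_out(
  motion=[
    [0,0,0.02,0,0,0],
    [0,0,0.045,0,0,0],
    [0,0,0.07,0,0,0],
    [0,0,0.09,0,0,0],
    [0,0,0.105,0,0,0],
    [0,0,0.115,0,0,0],
    [0,0,0.12,0,0,0],
    [0,0,0.12,0,0,0],
    [0,0,0.12,0,0,0],
  ],
)

```text
t: 8.2
tcp_pos: [0.4738, -0.2831, 0.1906]
eef_rot: [0.0, 0.743, 0.669, 0.0]
contact_force: [-0.1, 1.0, -2.4]
finger_gap: 0.011
grasp_force: 58.9
```

Run:
```python
from h import *
s=ctrl.state();print(s)
a=[snap(n) for n in('scene','wrist','side')];pickle.dump(a,open('tub2.pkl','wb'))
im=np.hstack([cv2.resize(a[0]['frame'][130:230,190:290],(400,400)),cv2.resize(a[2]['frame'][100:220,300:420],(400,400))])
cv2.imwrite('pics/tub2.png',im)
```

```text
{'t': 8.2, 'joints': array([-6.86219396e-01,  3.24063726e-01, -7.07086640e-02,  1.17596317e+00,
        1.03473181e-04,  9.89672050e-01]), 'qvel': array([-0.00465195, -0.00711784,  0.01899292,  0.00596085, -0.00059019,
       -0.00037207]), 'joint_efforts': array([ 1.23281535e-01, -6.87967014e+01,  3.75758171e+01, -2.25164266e-01,
       -2.55627310e-04,  1.02846541e-03]), 'tcp_pos': array([ 0.47384188, -0.28308087,  0.19064695]), 'eef_rot': array([2.22130962e-05, 7.43270394e-01, 6.68991120e-01, 5.57342821e-05]), 'contact_force': array([-0.06354594,  1.0143763 , -2.43195163]), 'wrist_torque': array([ 0.00585712,  0.01693495, -0.01929718]), 'grasp_force': 58.9156973361969, 'finger_gap': 0.010954379518678278}
```

View pics/tub2.png

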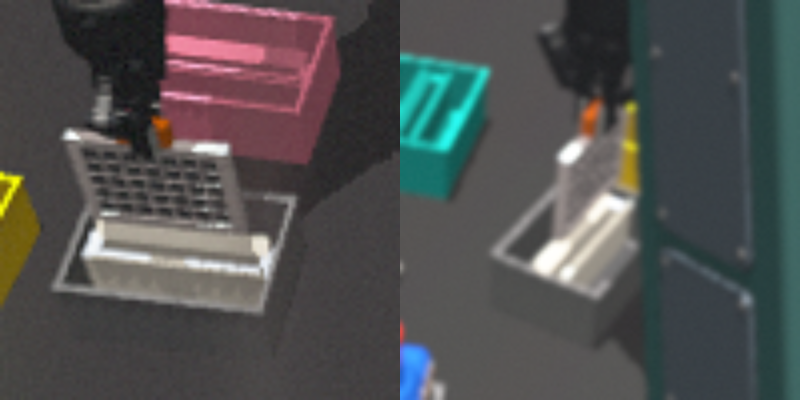

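The filter hangs over the grey tub's slot and looks aligned, so I'll lower it in stages.

Emit:
carry_out(
  motion=[
    [0,0,0.008,0,0,0],
    [0,0,0.016,0,0,0],
    [0,0,0.024,0,0,0],
    [0,0,0.032,0,0,0],
    [0,0,0.038,0,0,0],
    [0,0,0.044,0,0,0],
    [0,0,0.044,0,0,0],
  ],
)

```text
t: 8.93
tcp_pos: [0.4732, -0.2833, 0.1449]
eef_rot: [-0.001, 0.744, 0.669, -0.0]
contact_force: [0.3, -0.5, -2.8]
finger_gap: 0.0108
grasp_force: 58.9
```

No contact at bottom z of about 0.049, so it is past the flare and inside the slot.

Emit:
carry_out(
  motion=[
    [0,0,0.006,0,0,0],
    [0,0,0.012,0,0,0],
    [0,0,0.018,0,0,0],
    [0,0,0.024,0,0,0],
    [0,0,0.03,0,0,0],
    [0,0,0.035,0,0,0],
    [0,0,0.039,0,0,0],
    [0,0,0.041,0,0,0],
    [0,0,0.043,0,0,0],
    [0,0,0.044,0,0,0],
    [0,0,0.044,0,0,0],
  ],
)

```text
t: 9.85
tcp_pos: [0.4737, -0.2836, 0.1022]
eef_rot: [-0.0, 0.744, 0.669, -0.0]
contact_force: [-0.2, 0.3, -2.9]
finger_gap: 0.0113
grasp_force: 59.1
```

Emit:
carry_out(
  motion=[
    [0,0,0.001,0,0,0],
    [0,0,0.002,0,0,0],
    [0,0,0.002,0,0,0],
    [0,0,0.002,0,0,0],
  ],
)

```text
t: 10.18
tcp_pos: [0.4742, -0.2838, 0.1015]
eef_rot: [0.001, 0.744, 0.669, 0.0]
contact_force: [-3.2, 2.8, 12.3]
finger_gap: 0.011
grasp_force: 61.5
```

Emit:
carry_out(
  motion=[
    [0,0,0,0,0,0],
    [0,0,0,0,0,0],
    [0,0,0,0,0,0],
    [0,0,0,0,0,0],
    [0,0,0,0,0,0],
    [0,0,0,0,0,0],
    [0,0,0,0,0,0],
    [0,0,0,0,0,0],
  ],
  hand=1,
)

```text
t: 10.85
tcp_pos: [0.4737, -0.2836, 0.1002]
eef_rot: [-0.0, 0.744, 0.669, -0.0]
contact_force: [-0.4, 0.6, -0.0]
finger_gap: 0.0854
grasp_force: 0.0
```

Emit:
carry_out(
  motion=[
    [0,0,-0.01,0,0,0],
    [0,0,-0.025,0,0,0],
    [0,0,-0.045,0,0,0],
    [0,0,-0.07,0,0,0],
    [0,0,-0.1,0,0,0],
    [0,0,-0.13,0,0,0],
    [0,0,-0.15,0,0,0],
    [0,0,-0.16,0,0,0],
    [0,0,-0.16,0,0,0],
  ],
)

```text
t: 11.6
tcp_pos: [0.4744, -0.2842, 0.2625]
eef_rot: [0.002, 0.744, 0.669, 0.0]
contact_force: [0.7, -0.1, 0.1]
finger_gap: 0.0851
grasp_force: 0.0
```

Run:
```python
from h import *
s=ctrl.state();print(s['t'],s['tcp_pos'],s['eef_rot'],s['joints'])
c=snap('wrist');d=snap('scene')
k=big(mask(c,(5,120,80),(30,255,255),(200,0,440,300)));r=cv2.minAreaRect(k[0]);Q=onz(c,cv2.boxPoints(r),.13);print(k[2],r,Q.round(4).tolist(),Q.mean(0))
cv2.imwrite('pics/rel.png',np.hstack([cv2.resize(c['frame'][:,100:540],(440,400)),cv2.resize(d['frame'][150:220,200:270],(350,400))]))
```

```text
11.6 [ 0.47435561 -0.28420298  0.2624771 ] [1.78332658e-03 7.43579159e-01 6.68645490e-01 2.52279087e-04] [-6.87137133e-01  3.02626280e-01  9.28435708e-02  1.35741166e+00
 -3.86832823e-05  9.89681156e-01]
2682.0 ((333.0, 283.0), (32.0, 100.0), 90.0) [[0.4243, -0.3576, 0.13], [0.5203, -0.368, 0.13], [0.5187, -0.4048, 0.13], [0.4188, -0.394, 0.13]] [ 0.47051749 -0.38109026  0.13      ]
```

View pics/rel.png

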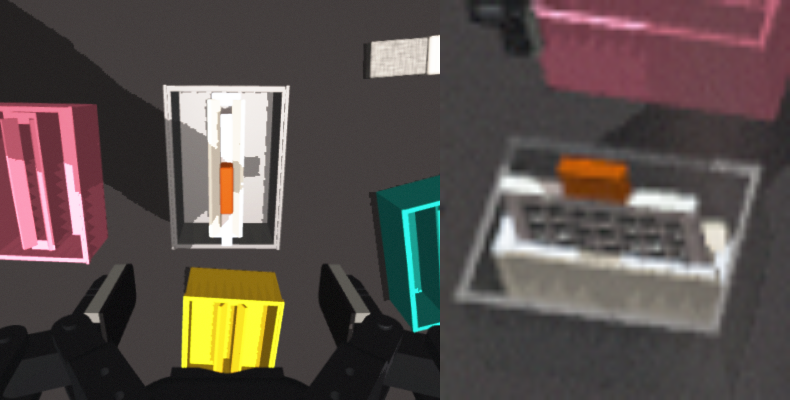

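The filter stands upright, sunk in the grey tub's slot: tab at (225,187) in the wrist half, frame down to its top rows in the scene half. Next, the jug.

Emit:
carry_out(
  motion=[
    [0.02,0.004,-0.01,0,0,0],
    [0.05,0.009,-0.02,0,0,0],
    [0.085,0.015,-0.02,0,0,0],
    [0.12,0.021,-0.02,0,0,0],
    [0.155,0.027,-0.02,0,0,0],
    [0.19,0.033,-0.02,0,0,0],
    [0.225,0.039,-0.02,0,0,0],
    [0.255,0.045,-0.02,0,0,0],
    [0.28,0.049,-0.02,0,0,0],
    [0.29,0.051,-0.02,0,0,0],
    [0.29,0.051,-0.02,0,0,0],
    [0.29,0.051,-0.02,0,0,0],
  ],
)

```text
t: 12.7
tcp_pos: [0.5548, -0.0008, 0.2794]
eef_rot: [-0.0, 0.743, 0.669, -0.001]
contact_force: [0.4, -0.2, -0.2]
finger_gap: 0.0854
grasp_force: 0.0
```

Run:
```python
from h import *
s=ctrl.state();print(s['t'],s['tcp_pos'],s['eef_rot'])
c=snap('wrist');pickle.dump(c,open('wjug.pkl','wb'));cv2.imwrite('pics/wjug.png',c['frame'])
k=big(mask(c,(0,150,60),(6,255,255),(0,0,640,400)));print(k[1:],k[0].min(0),k[0].max(0),onz(c,[k[1]],.14))
```

```text
12.7 [ 0.55479991 -0.00082282  0.27939223] [-4.44788372e-04  7.43292866e-01  6.68965767e-01 -5.65926849e-04]
(array([324.4724113 , 154.60741543]), 3232.0) [293 121] [356 187] [[0.5555291 0.0291134 0.14     ]]
```

View pics/wjug.png

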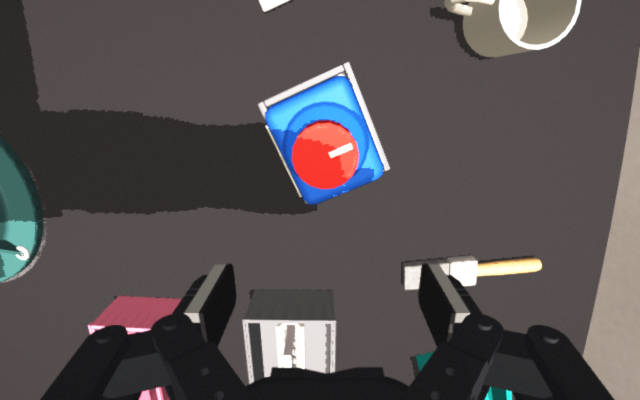

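The wrist view shows the cap almost straight on, centred near (325,154), with its stripe pointing to (345,150). Mug and brush are clear of the gripper.

Run:
```python
from h import *
c=pickle.load(open('wjug.pkl','rb'))
k=big(mask(c,(0,150,60),(6,255,255),(0,0,640,400)))[0];h=cv2.convexHull(k)
P=onz(c,h.reshape(-1,2),.15)
for z in(.15,.14):
  P=onz(c,h.reshape(-1,2),z);print(P.min(0),P.max(0),(P.min(0)+P.max(0))/2,cv2.minEnclosingCircle((P[:,:2]*1000).astype(np.float32)))
H=onz(c,[(259,106),(348,64),(388,167)],.0);print(H)
```

```text
[0.52861493 0.00206097 0.15      ] [0.58260557 0.05849857 0.15      ] [0.55561025 0.03027977 0.15      ] ((556.20166015625, 30.42762565612793), 28.454687118530273)
[ 0.52732931 -0.00089312  0.14      ] [0.58330225 0.05761663 0.14      ] [0.55531578 0.02836176 0.14      ] ((555.9287719726562, 28.515047073364258), 29.499345779418945)
[[ 0.47633774  0.07268789  0.        ]
 [ 0.59162432  0.1099654   0.        ]
 [ 0.63361441 -0.02255387  0.        ]]
```

Emit:
carry_out(
  motion=[
    [0.015,-0.001,0.015,0,0,0],
    [0.0306,-0.0016,0.04,0,0,0],
    [0.0306,-0.0016,0.065,0,0,0],
    [0.0306,-0.0016,0.09,0,0,0],
    [0.0306,-0.0016,0.11,0,0,0],
    [0.0306,-0.0016,0.125,0,0,0],
    [0.0306,-0.0016,0.14,0,0,0],
    [0.0306,-0.0016,0.15,0,0,0],
    [0.0306,-0.0016,0.16,0,0,0],
    [0.0306,-0.0016,0.166,0,0,0],
    [0.0306,-0.0016,0.166,0,0,0],
    [0.0306,-0.0016,0.166,0,0,0],
  ],
)

```text
t: 13.75
tcp_pos: [0.5566, 0.0291, 0.1144]
eef_rot: [-0.0, 0.744, 0.668, -0.0]
contact_force: [1.0, -0.1, -0.2]
finger_gap: 0.0855
grasp_force: 0.0
```

Emit:
carry_out(
  motion=[
    [0,0,0,0,0,0],
    [0,0,0,0,0,0],
    [0,0,0,0,0,0],
    [0,0,0,0,0,0],
    [0,0,0,0,0,0],
    [0,0,0,0,0,0],
  ],
  hand=-1,
  force=70,
)

```text
t: 14.25
tcp_pos: [0.5569, 0.0298, 0.1149]
eef_rot: [0.0, 0.744, 0.669, 0.0]
contact_force: [-1.1, -0.6, 6.1]
finger_gap: 0.0547
grasp_force: 72.4
```

Emit:
carry_out(
  motion=[
    [0,0,0.002,0,0,0],
    [0,0,0.004,0,0,0],
    [0,0,0.0055,0,0,0],
    [0,0,0.0065,0,0,0],
    [0,0,0.0065,0,0,0],
    [0,0,0.0065,0,0,0],
  ],
)

```text
t: 14.75
tcp_pos: [0.557, 0.0298, 0.109]
eef_rot: [0.001, 0.744, 0.669, 0.0]
contact_force: [-5.2, -1.0, 14.6]
finger_gap: 0.055
grasp_force: 73.3
```

Emit:
carry_out(
  motion=[
    [0,0,0,0,0,-0.05],
    [0,0,0,0,0,-0.12],
    [0,0,0,0,0,-0.2],
    [0,0,0,0,0,-0.28],
    [0,0,0,0,0,-0.36],
    [0,0,0,0,0,-0.44],
    [0,0,0,0,0,-0.52],
    [0,0,0,0,0,-0.6],
    [0,0,0,0,0,-0.68],
    [0,0,0,0,0,-0.76],
  ],
)

```text
t: 15.58
tcp_pos: [0.5573, 0.0302, 0.109]
eef_rot: [0.001, 0.441, 0.898, 0.001]
contact_force: [-3.7, 2.8, 14.4]
finger_gap: 0.0551
grasp_force: 73.2
```

Emit:
carry_out(
  motion=[
    [0,0,0,0,0,-0.08],
    [0,0,0,0,0,-0.16],
    [0,0,0,0,0,-0.24],
    [0,0,0,0,0,-0.32],
    [0,0,0,0,0,-0.4],
    [0,0,0,0,0,-0.47],
    [0,0,0,0,0,-0.53],
    [0,0,0,0,0,-0.57],
    [0,0,0,0,0,-0.57],
    [0,0,0,0,0,-0.57],
  ],
)

```text
t: 16.42
tcp_pos: [0.5568, 0.03, 0.109]
eef_rot: [0.001, 0.172, 0.985, -0.0]
contact_force: [-5.3, 1.2, 15.9]
finger_gap: 0.0549
grasp_force: 73.3
```

Run:
```python
from h import *
s=ctrl.state();print(s)
c=snap('wrist');cv2.imwrite('pics/tw.png',np.hstack([c['frame'][120:,120:520],cv2.resize(snap('scene')['frame'][160:240,290:370],(280,280))]))
```

```text
{'t': 16.4167, 'joints': array([-9.22026568e-02,  3.81831633e-01, -2.13752573e-01,  9.73985411e-01,
       -1.12516951e-04,  2.54036393e-01]), 'qvel': array([ 0.00068474,  0.00040566, -0.000966  , -0.00088643,  0.00055747,
        0.00960845]), 'joint_efforts': array([ -0.60830299, -63.02917957,  33.24060202,  -2.38060847,
         0.10852065,  -0.16655568]), 'tcp_pos': array([0.55681737, 0.0300281 , 0.10899444]), 'eef_rot': array([ 6.15895317e-04,  1.72256079e-01,  9.85052011e-01, -6.49777181e-06]), 'contact_force': array([-5.34559429,  1.17040333, 15.86565552]), 'wrist_torque': array([0.00156654, 1.12705719, 0.07352267]), 'grasp_force': 73.2854232005775, 'finger_gap': 0.05493319369291994}
```

View pics/tw.png

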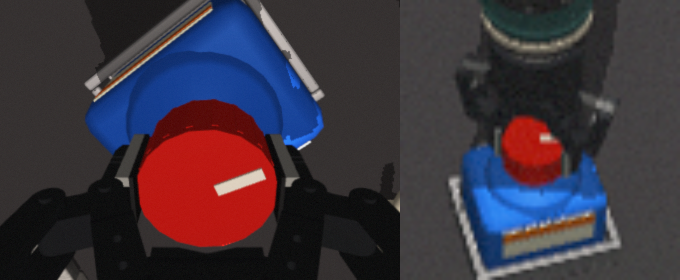

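The stripe sits at the same angle in the gripper's view as before the twist, so the cap turned with the tool (76°). Now I'll lift it.

Emit:
carry_out(
  motion=[
    [0,0,-0.003,0,0,0],
    [0,0,-0.008,0,0,0],
    [0,0,-0.014,0,0,0],
    [0,0,-0.02,0,0,0],
    [0,0,-0.025,0,0,0],
    [0,0,-0.025,0,0,0],
  ],
)

```text
t: 17.02
tcp_pos: [0.5573, 0.0299, 0.1339]
eef_rot: [0.001, 0.173, 0.985, 0.0]
contact_force: [1.1, 0.5, -0.2]
finger_gap: 0.0546
grasp_force: 73.7
```

Emit:
carry_out(
  motion=[
    [0,0,-0.008,0,0,0],
    [0,0,-0.018,0,0,0],
    [0,0,-0.03,0,0,0],
    [0,0,-0.042,0,0,0],
    [0,0,-0.055,0,0,0],
    [0,0,-0.067,0,0,0],
    [0,0,-0.077,0,0,0],
    [0,0,-0.085,0,0,0],
    [0,0,-0.089,0,0,0],
    [0,0,-0.089,0,0,0],
    [0,0,-0.089,0,0,0],
    [0,0,-0.089,0,0,0],
  ],
)

```text
t: 18.02
tcp_pos: [0.5565, 0.03, 0.2212]
eef_rot: [-0.0, 0.173, 0.985, -0.0]
contact_force: [-0.3, -0.0, -1.1]
finger_gap: 0.055
grasp_force: 73.7
```

Run:
```python
from h import *
s=ctrl.state();print(s['t'],s['tcp_pos'],s['eef_rot'],s['contact_force'])
a,b,w=snap('scene'),snap('side'),snap('wrist')
cv2.imwrite('pics/fin.png',np.hstack([cv2.resize(a['frame'][120:260,190:410],(440,280)),cv2.resize(b['frame'][130:270,230:370],(280,280))]))
Rd=((0,150,90),(5,255,255))
k=big(mask(a,*Rd,(290,130,370,225)));m=big(mask(b,*Rd,(250,130,330,230)));print(k[1:],m[1:],tri(a,k[1],b,m[1]))
```

```text
18.0167 [0.55650029 0.02996128 0.22119516] [-4.45876853e-04  1.72531545e-01  9.85003891e-01 -3.28675128e-05] [-0.27825521 -0.03730084 -1.10618277]
(array([326.89476886, 179.10948905]), 274.0) (array([290.62472885, 174.31742589]), 230.5) (array([0.55338853, 0.02419068, 0.23805586]), np.float64(0.004481747777192908))
```

View pics/fin.png

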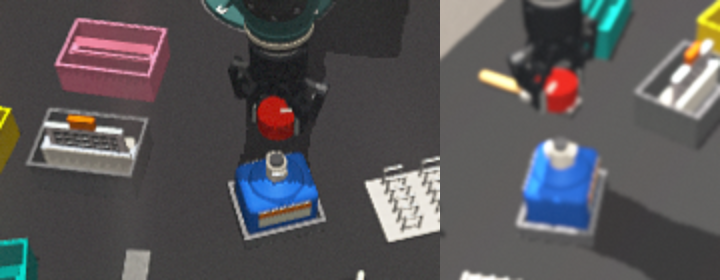

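The cap (275,118) is held free above the open white neck (276,165), and the filter stands in the grey tub. I'm handing in.

```bash
python3 -c "
from workcell import sign_off
print(sign_off())"
```

```text
the job is handed in; nothing more can be done
None
```

I handed the job in at about 18 s, with no verdict returned: the filter stands upright and fully home in the grey tub's slot, and the cap came free and is held level about 10 cm above the jug's neck; I never touched the mug, canister or brush.

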